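# Exercise a spring gauge and zero it with a pin punch

## Robot

A 7-joint arm with a two-finger parallel gripper is mounted at the origin on the work surface. World frame = base frame: x ahead of the robot, y to its left, z up, the work surface at z = 0. Lengths are in m, angles in rad, forces in N, time in s.
With the tool pointing down it reaches from about 0.4 to 0.85 m from the base axis. Payload 10.4 kg.
Tool frame: the origin (TCP) lies at the very end of the fingers, on their centre line; the grasp point (between the pads) lies 19 mm behind it (manip.grip_point_offset is the distance from the TCP to the grasp point, in m); z points along the fingers, y is the line along which they close (so a half turn about z gives the same grasp; the last joint's range is limited). The gripper opens to 85 mm and grips with 20 to 120 N. Pads are 22 mm wide; open, the fingers measure 114 mm over their backs; the gripper's body (76 mm by 85 mm) begins 54 mm behind the grasp point. The pads swing forward as they close: fully open they stand 13 mm farther back than shut.
Start: joints at [-1.248, 0.332, -0.065, 1.46, 0.022, 1.35, -0.088], TCP at [0.212, 0.588, 0.231] pointing down, gripper open.
Joint ranges: [-2.6, 2.6], [-0.5, 2.12], [-1.47, 1.34], [0.16, 2.42], [-1.27, 4.41], [0.06, 2.06], [-2.6, 2.6]. Speed limits (rad/s): [2.22, 2.22, 2.79, 2.79, 3.14, 3.14, 3.14].

## Interface

Orientations are given as a unit quaternion [x, y, z, w].
In Python, from workcell import manip gives the robot as it stands. The module is installed in compiled form; this text tells all that it offers.
- The arm moves only by the tool step_arm, never from a script. Its argument "moves" is a list of rows, each a list of 7 numbers: the closure, from 0 (fully open) to 1 (shut), then the shift along the world's x, y, z in mm, then the turn, a rotation vector about the world's x, y, z in rad. In form: [[grip, tx, ty, tz, ax, ay, az], ...]. A call has 1 to 10 rows; each row is the pose to reach, as a shift and turn from the pose commanded when the call began; what a row does not reach only later rows make up. A row lasts 1/10 s, in which the tool goes at most 50 mm and 8.59 degrees, less where a joint would pass 70% of its speed; a pose out of reach is approached as far as the arm can. A call with a gripper value outside its range is refused whole. The fingers move at their own pace and stop on an object; "grip_force" is the grip in N (left out, the last holds). Time passes only in rows, so rows that repeat a pose let the fingers close. It gives the time, the measured TCP pose, the force, the opening and the grip force at its end, in the units of the state.
- manip.get_obs(): the state, without advancing time (a new reading comes with each control period).
- manip.camera(name): name is "scene" or "top" or "wrist"; returns a dict with "image" (400x640x3 uint8, blue, green, red), "K" (3x3 intrinsics, pixels), "rvec" (rotation vector, rad) and "tvec" (3), from world to camera coordinates, as OpenCV has them; the wrist camera has in their place "mount" (4x4, takes a point from camera to tool coordinates, whose origin is the TCP and whose axes are the flange's). Camera axes: x right, y down, z forward; pixel columns grow to the right and rows downward; lengths in m; the calibration is good to about 2 mm. A picture is of the moment at which its call begins: read the wrist's pose just before it. There is no depth.
- manip.hand_in(): hands the job in; it is judged then, once.
The state is a dict: "clock": time; "joint_pos": joint angles; "joint_velocities": joint speeds; "tau": joint torques, N m; "position": TCP position; "ee_rot": TCP orientation; "ft_force": force on the tool from outside, world axes, zero at the start; "torque": the same for the moment, N m; "grip_width": opening from 0.0 (shut) to 1.0 (fully open); "grasp_force": force on a finger pad.
Only numpy, scipy, OpenCV 4.12 (cv2) and the standard library are available. Lean on these libraries where they do the work, as an engineer would, in place of code of your own. Each camera call takes 0.05 s, during which the arm holds its last target. There are 200 camera calls.

## Task

Get the bench spring gauge ready for use: push its mushroom-headed plunger fully home along its sloping axis, hold it there for about a second and let it spring right back. Then take the pin punch out of the wooden tool block and with its thin tip press the little zero button at the bottom of its recess in the gauge's panel all the way down. Finally stand the punch back upright, fully home on its collar, in the same hole it came from, and leave all the other things standing where they are.

Things in the scene. Friction and masses are not known exactly. Their poses are not given: they have to be found in the camera images.
- gauge: Spring gauge bolted to the bench: sloping grey panel (170 mm along the slope, 210 mm wide, 35 degrees to the table, facing roughly away from the robot) on a 200 x 220 mm base; panel's middle 102 mm, upper edge 151 mm above the table. Origin: centre of the base's underside; x towards the panel's high edge, z up.
- plunger_top (a point): Centre of the top of the plunger's mushroom head (black, 38 mm across, 13 mm tall, slightly domed, on a 14 mm steel stem), on the left half of the gauge's panel as one stands facing it. At rest it stands 39 mm above the panel. z axis: outward along the plunger, square to the panel (35 degrees from vertical); x up the slope, y along the panel's width.
- plunger (a joint): Travel of the spring plunger in m: 0 = up at rest, 0.016 = pushed down to its stop; spring force grows from 3.5 to about 9 N
- zero_mouth (a point): Centre of the mouth of the zero-button recess, flush with the panel, on its right half, 110 mm across and 15 mm down the slope from the plunger's axis. Round hole 10 mm across with a 2 mm chamfer in a flat dark bezel 22 mm across; the top of the button (white, 8 mm across) lies 16 mm down. z axis: outward along the hole, square to the panel; x up the slope.
- zero_button (a joint): Travel of the zero button in m: 0 = up, 0.004 = fully down; spring force 1.5 to 3.5 N
- block: Wooden tool block fixed to the bench, 60 x 200 x 70 mm high (x, y, z), origin at the centre of its underside. Three vertical holes 14 mm across, right through, in a row along its y axis at y = -65, 0, +65 mm; each holds one tool, in any order, hanging on its shoulder on the block's top.
- punch: Pin punch: the slim round plain steel tool. Origin at its tip, z along it to the grip end. From the tip: pin 5 mm across to 34 mm, cone, shank 12 mm across 41 to 55 mm, collar 22 mm across 55 to 60 mm (rests on the block's top), round grip 14 mm across from 60 mm to the end at 122 mm. In its hole the tip is 15 mm above the table.
- punch_tip (a point): Tip of the pin punch (same point as its origin)
- driver: Other tool standing in the block: fat waisted black handle 28 mm across, 65 mm tall above the block; origin 55 mm below the block's top. Leave it.
- drift: Other tool standing in the block: square steel head 22 x 22 mm, 40 mm tall above the block; origin 55 mm below the block's top. Leave it.
- beaker: Clear open plastic beaker, 64 mm across, 75 mm tall, origin under its centre. Leave it.
- glue: Grey bottle with black cap, 66 mm across, 120 mm tall, origin under its centre. Leave it.
- jar: Amber glass jar with steel lid, 72 mm across, 90 mm tall, origin under its centre. Leave it.
- socket_big: Steel wrench socket standing on end, 32 mm across, 40 mm tall, origin under its centre. Leave it.
- tape: Grey tape measure, 50 x 35 x 50 mm, origin under its centre. Leave it.

How it is judged:
On the way, in this order (a step that is already met when the one before it is completed fails the run):
1. the plunger is pushed down to its stop (within 1.5 mm) and held there for half a second (value of joint plunger above 0.0145 m), for 0.5 s.
2. the plunger has sprung back up (within 2 mm) (value of joint plunger below 0.002 m), for 0.1 s.
3. with the punch's tip in the recess and the plunger up, the zero button is pressed down at least 3 of its 4 mm for 0.1 s (value of joint zero_button above 0.003 m and distance between punch_tip and zero_mouth below 0.026 m and z of punch_tip in the frame of zero_mouth below -0.015 m and value of joint plunger below 0.002 m), for 0.1 s.
At the end, for the whole second after the job is handed in: Punch at rest in the hole it came from, on its collar (tip within 8 mm of its start, upright within 0.1 rad); plunger and zero button sprung back (within 2 and 1 mm); the other two tools within 20 mm and five bystanders within 30 mm of their starts, upright within 0.15 rad (distance of punch_tip from where it was at the start of the episode below 0.008 m and angle between punch's own z axis and vertical below 0.1 rad and linear speed of punch below 0.02 m/s and value of joint plunger below 0.002 m and value of joint zero_button below 0.001 m and distance of each of driver, drift from where it was at the start of the episode below 0.02 m and distance of each of beaker, glue, jar, socket_big, tape from where it was at the start of the episode below 0.03 m and angle between each of driver, drift, beaker, glue, jar, socket_big, tape's own z axis and vertical below 0.15 rad); the robot touches nothing.
It fails at once if one of the two other tools or the five bystanders is moved more than 50 mm or tilted more than 0.5 rad (distance of any of driver, drift, beaker, glue, jar, socket_big, tape from where it was at the start of the episode above 0.05 m or angle between any of driver, drift, beaker, glue, jar, socket_big, tape's own z axis and vertical above 0.5 rad).
It also fails if it takes over 67 s, if anything falls off the work surface, if the arm or the gripper's body presses on something with over 40 N, if the wrist force passes 120 N, or if a joint passes its speed limit or range.

## Working session

There is one attempt and no reset: what is moved stays moved. The work goes in short steps, Python scripts to look and compute and a tool call to move; the robot and the scene stay as the last step left them, time stands still between calls to the robot, and variables do not carry over. Pictures are saved under pics/ and viewed, at most 10 in all, crops included, and the job is handed in when it is done.

Besides the shell and the picture viewer there is one more tool, called after "Call:" as name(argument=value, ...) on one line, values as JSON. step_arm: Moves the arm, as the interface text tells. Its arguments: {"type":"object","properties":{"moves":{"type":"array","items":{"type":"array","items":{"type":"number"}}},"grip_force":{"type":"number"}},"required":["moves"]}

```bash
mkdir -p pics
cat > h.py <<'E'
import numpy as np, cv2
from scipy.spatial.transform import Rotation as R
from workcell import manip
def cam(name):
    o=manip.get_obs(); c=manip.camera(name)
    if 'mount' in c:
        T=np.eye(4); T[:3,:3]=R.from_quat(o['ee_rot']).as_matrix(); T[:3,3]=o['position']
        M=T@np.array(c['mount'])
    else:
        V=np.eye(4); V[:3,:3]=cv2.Rodrigues(np.array(c['rvec'],float))[0]; V[:3,3]=np.ravel(c['tvec']); M=np.linalg.inv(V)
    return c['image'],np.array(c['K']),M
def ray(K,M,px):
    px=np.atleast_2d(np.array(px,float)); d=np.c_[px,np.ones(len(px))]@np.linalg.inv(K).T@M[:3,:3].T
    return M[:3,3],d/np.linalg.norm(d,axis=1)[:,None]
def onz(K,M,px,z):
    o,d=ray(K,M,px); return o+d*((z-o[2])/d[:,2])[:,None]
def proj(K,M,P):
    V=np.linalg.inv(M); q=(np.atleast_2d(P)@V[:3,:3].T+V[:3,3])@K.T; return q[:,:2]/q[:,2:]
def tri(o1,d1,o2,d2):
    A=np.eye(3)-np.outer(d1,d1); B=np.eye(3)-np.outer(d2,d2); return np.linalg.solve(A+B,A@o1+B@o2)
E
python3 - <<'E'
from h import *
for n in ('scene','top','wrist'):
    im,K,M=cam(n); cv2.imwrite(f'pics/{n}0.png',im); np.savez(f'{n}0.npz',im=im,K=K,M=M); print(n,K[0,0],M.round(3).tolist())
o=manip.get_obs(); print(o['clock'],o['position'],o['ee_rot'],o['ft_force'],manip.grip_point_offset)
E
```

```text
scene 490.2284703253742 [[0.254, 0.542, -0.801, 1.765], [0.967, -0.161, 0.197, -0.283], [-0.022, -0.825, -0.565, 0.949], [0.0, 0.0, 0.0, 1.0]]
top 391.7850084949193 [[0.019, -0.987, 0.161, 0.431], [-1.0, -0.02, -0.004, -0.005], [0.007, -0.161, -0.987, 1.12], [0.0, 0.0, 0.0, 1.0]]
wrist 323.1845071849514 [[0.339, 0.891, 0.302, 0.134], [0.941, -0.32, -0.111, 0.616], [-0.002, 0.322, -0.947, 0.374], [0.0, 0.0, 0.0, 1.0]]
0.15 [0.21174923 0.58774007 0.23069457] [ 1.72010496e-01  9.85094965e-01 -5.43141325e-04 -6.57970497e-05] [-0.25815316 -0.40322976 -0.03891841] 0.0187
```

View pics/scene0.png

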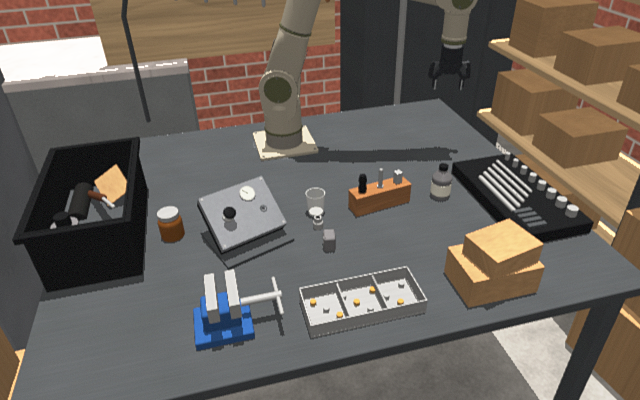

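View pics/top0.png

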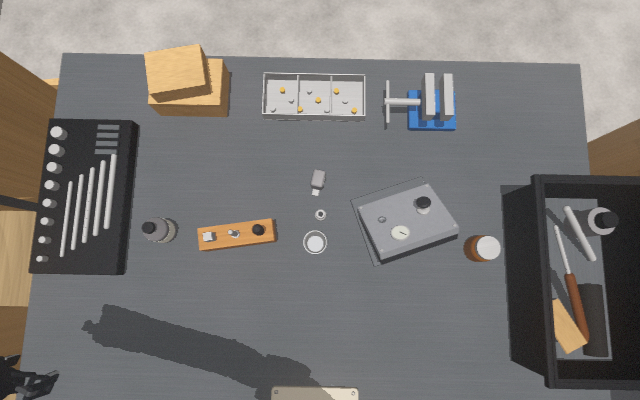

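The punch is in the block's middle hole: top view (235,234), scene (380,178). The gauge's plunger is at top (423,203), the zero recess at (382,219). I'll zoom in on both for accurate pixels.

Run:
```python
from h import *
t=np.load('top0.npz')['im']; s=np.load('scene0.npz')['im']
a=cv2.resize(t[175:270,345:465],None,fx=3.3,fy=3.3,interpolation=2)
b=cv2.resize(t[210:260,190:285],None,fx=4,fy=4,interpolation=2)
c=cv2.resize(s[170:260,190:295],None,fx=3.3,fy=3.3,interpolation=2)
d=cv2.resize(s[160:220,340:420],None,fx=4,fy=4,interpolation=2)
W=np.zeros((600,800,3),np.uint8)
for im,(y,x) in((a,(0,0)),(b,(0,400)),(c,(300,0)),(d,(300,400))):
    h,w=im.shape[:2]; h=min(h,600-y);w=min(w,800-x); W[y:y+h,x:x+w]=im[:h,:w]
cv2.imwrite('pics/z1.png',W)
```

```text
(no output)
```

View pics/z1.png

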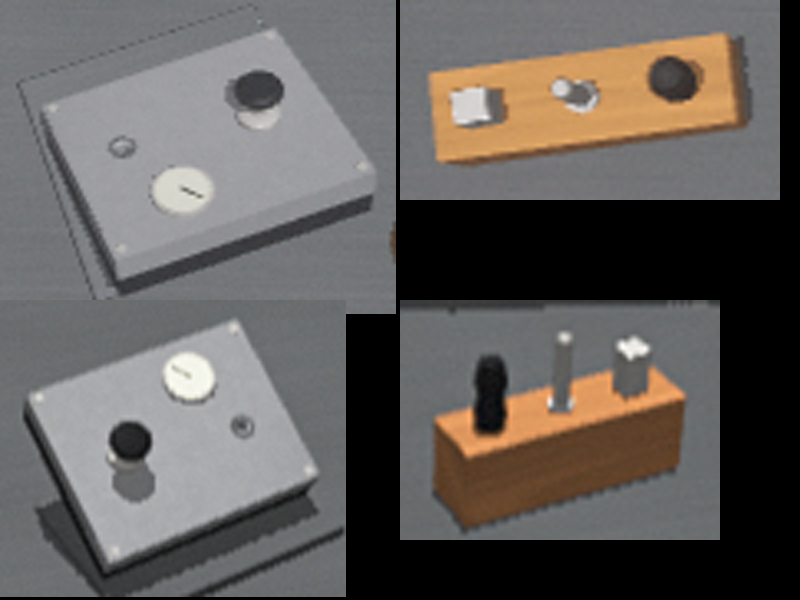

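Run:
```python
from h import *
t=np.load('top0.npz'); s=np.load('scene0.npz')
A=lambda x,y:(345+(x)/3.3,175+y/3.3)
C=lambda x,y:(190+x/3.3,170+(y-300)/3.3)
# top pt, scene pt
pairs={'zero':(A(122,147),C(242,426)),'plung':(A(259,90),C(130,441)),'dial':(A(183,190),C(189,377)),
'sA':(A(52,108),C(310,470)),'sB':(A(271,35),C(113,552)),'sC':(A(362,167),C(37,397)),'sD':(A(121,247),C(234,327)),
'punchtop':((190+160/4,210+88/4),(340+165/4,160+36/4)),'collar':((190+581/4-100,210+98/4),(340+162/4,160+103/4))}
P={}
for k,(a,b) in pairs.items():
    o1,d1=ray(t['K'],t['M'],a);o2,d2=ray(s['K'],s['M'],b);p=tri(o1,d1[0],o2,d2[0]);P[k]=p
    print(k,p.round(4),'gap',np.abs(np.cross(d1[0],d2[0])@(o1-o2)/np.linalg.norm(np.cross(d1[0],d2[0]))).round(4))
S=np.array([P[k] for k in('sA','sB','sC','sD')]);n=np.linalg.svd(S-S.mean(0))[2][2];n*=np.sign(n[2]);print(S.mean(0),n,np.degrees(np.arccos(n[2])),'yaw of slope',np.degrees(np.arctan2(-n[1],-n[0])))
e=(P['sA']-P['sB']+P['sD']-P['sC']);print('width dir yaw',np.degrees(np.arctan2(e[1],e[0])),np.linalg.norm(e)/2)
q=np.array([(430,72),(725,35),(742,125),(438,160)],float);q=np.c_[190+(q[:,0]-400*(q[:,0]>=0))/4,210+q[:,1]/4]
b=onz(t['K'],t['M'],q,.07);print(b.round(4),b.mean(0));l=b[1]-b[0]+b[2]-b[3];print('block yaw',np.degrees(np.arctan2(l[1],l[0])),np.linalg.norm(l)/2)
print('ptop onz',onz(t['K'],t['M'],pairs['punchtop'][0],.137),onz(s['K'],s['M'],pairs['punchtop'][1],.137))
```

```text
zero [ 0.5597 -0.1698  0.0912] gap 0.004
plung [ 0.6024 -0.2715  0.1256] gap 0.0042
dial [ 0.5228 -0.2099  0.1289] gap 0.0051
sA [ 0.5958 -0.1168  0.0558] gap 0.0051
sB [ 0.6616 -0.3013  0.0557] gap 0.0048
sC [ 0.5412 -0.3436  0.1455] gap 0.0031
sD [ 0.4774 -0.1595  0.1461] gap 0.0044
punchtop [0.5154 0.2202 0.134 ] gap 0.0041
collar [0.5145 0.2208 0.0695] gap 0.0048
[ 0.56900665 -0.23030214  0.10075679] [0.54686609 0.19057519 0.81524142] 35.388759909433674 yaw of slope -160.78726827439397
width dir yaw 109.35699799537775 0.19532659972140254
[[0.5293 0.3203 0.07  ]
 [0.5582 0.1236 0.07  ]
 [0.498  0.1099 0.07  ]
 [0.4708 0.311  0.07  ]] [0.5140847  0.21621508 0.07      ]
block yaw -81.97890713111826 0.20083725577620032
ptop onz [[0.51462821 0.21753459 0.137     ]] [[0.51975713 0.22057179 0.137     ]]
```

Zero recess ≈ (0.558,-0.170,0.088), plunger top ≈ (0.602,-0.272,0.126), panel normal ≈ (0.541,0.190,0.819), punch ≈ (0.515,0.219). I'll move there closing the gripper, and refine from close by.

Call:
step_arm(moves=[[1, 238, -300, 100, 0, 0, -1.08], [1, 238, -300, 100, 0, 0, -1.08], [1, 238, -300, 100, 0, 0, -1.08], [1, 238, -300, 100, 0, 0, -1.08], [1, 238, -300, 100, 0, 0, -1.08], [1, 238, -300, 100, 0, 0, -1.08], [1, 238, -300, 100, 0, 0, -1.08], [1, 238, -300, 100, 0, 0, -1.08], [1, 238, -300, 100, 0, 0, -1.08], [1, 238, -300, 100, 0, 0, -1.08]])

```text
clock: 1.15
position: [0.4502, 0.2874, 0.3313]
ee_rot: [0.655, 0.756, 0.0, -0.0]
ft_force: [-0.1, -0.5, 0.3]
grip_width: 0.002
grasp_force: 0.0
```

Call:
step_arm(moves=[[1, 150, -490, -40, 0, 0, 0], [1, 150, -490, -40, 0, 0, 0], [1, 150, -490, -40, 0, 0, 0], [1, 150, -490, -40, 0, 0, 0], [1, 150, -490, -40, 0, 0, 0], [1, 150, -490, -40, 0, 0, 0], [1, 150, -490, -40, 0, 0, 0], [1, 150, -490, -40, 0, 0, 0], [1, 150, -490, -40, 0, 0, 0], [1, 150, -490, -40, 0, 0, 0]])

```text
clock: 2.15
position: [0.5967, -0.188, 0.2915]
ee_rot: [0.652, 0.758, 0.0, -0.001]
ft_force: [1.2, 0.5, 1.8]
grip_width: -0.006
grasp_force: 0.0
```

Call:
step_arm(moves=[[1, 30, 0, -10, -0.05, 0.15, 0], [1, 30, 0, -10, -0.1, 0.29, 0], [1, 60, 0, -20, -0.15, 0.43, 0], [1, 60, 0, -20, -0.202, 0.577, 0], [1, 60, 0, -20, -0.202, 0.577, 0], [1, 60, 0, -20, -0.202, 0.577, 0], [1, 60, 0, -20, -0.202, 0.577, 0], [1, 60, 0, -20, -0.202, 0.577, 0]])

```text
clock: 2.95
position: [0.6436, -0.1893, 0.2656]
ee_rot: [0.625, 0.724, -0.256, -0.14]
ft_force: [0.0, 0.2, 1.4]
grip_width: -0.001
grasp_force: 0.0
```

Run:
```python
from h import *
o=manip.get_obs(); print(o['clock'],o['position'],R.from_quat(o['ee_rot']).as_matrix().round(3).tolist(),np.round(o['joint_pos'],2),o['ft_force'])
im,K,M=cam('wrist'); cv2.imwrite('pics/w1.png',im); np.savez('w1.npz',im=im,K=K,M=M)
```

```text
2.95 [ 0.64357053 -0.18929383  0.26559419] [[-0.18, 0.833, -0.524], [0.977, 0.089, -0.196], [-0.117, -0.547, -0.829]] [-0.15  0.93  0.67  0.74 -0.13  2.06  0.53] [9.43010780e-04 2.18657123e-01 1.37083847e+00]
```

View pics/w1.png

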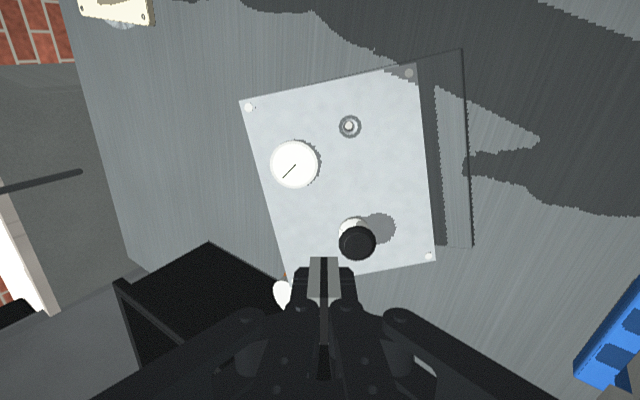

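Wrist view shows the zero recess at (349,126), the plunger head at (357,242) and the screws at (249,107), (408,73), (430,256). The tilt is near the joint limit (34°) but usable. Now refining.

```bash
cat > fit.py <<'E'
from h import *
def tri_n(L):
    A=np.zeros((3,3));b=np.zeros(3)
    for o,d in L: Q=np.eye(3)-np.outer(d,d);A+=Q;b+=Q@o
    p=np.linalg.solve(A,b); return p,[np.linalg.norm(np.cross(d,p-o))*1e3 for o,d in L]
E
python3 - <<'E'
from fit import *
w=np.load('w1.npz'); im=w['im']; g=cv2.cvtColor(im,6)
# refine blobs
m=(g[215:265,330:385]<45).astype(np.uint8); n,l,st,c=cv2.connectedComponentsWithStats(m); i=1+np.argmax(st[1:,4]); print('head',c[i]+[330,215],st[i])
sub=g[110:145,330:370]; m=(sub<150).astype(np.uint8); ys,xs=np.nonzero(m); print('bezel',xs.mean()+330,ys.mean()+110,len(xs),xs.min()+330,xs.max()+330,ys.min()+110,ys.max()+110)
t=np.load('top0.npz'); s=np.load('scene0.npz')
A=lambda x,y:(345+(x)/3.3,175+y/3.3)
C=lambda x,y:(190+x/3.3,170+(y-300)/3.3)
pairs={'zero':(A(122,147),C(242,426),(349,126)),'plung':(A(259,90),C(130,441),(357,243)),
'sA':(A(52,108),C(310,470),(408,73)),'sB':(A(271,35),C(113,552),(430,256)),'sD':(A(121,247),C(234,327),(249,107))}
for k,v in pairs.items():
    L=[(o,d[0]) for o,d in (ray(c['K'],c['M'],p) for c,p in zip((t,s,w),v))]
    p,r=tri_n(L); print(k,p.round(4),np.round(r,1),'tw',tri_n([L[0],L[2]])[0].round(4),'sw',tri_n(L[1:])[0].round(4))
E
```

```text
head [363.636 237.964] [ 10  11  36  34 250]
bezel 349.28138528138527 126.32034632034632 231 339 360 115 137
zero [ 0.5587 -0.1696  0.0917] [2.2 2.3 1.7] tw [ 0.5586 -0.1699  0.0947] sw [ 0.5567 -0.1688  0.0896]
plung [ 0.6018 -0.2716  0.1262] [1.9 2.5 1.1] tw [ 0.6014 -0.2727  0.1266] sw [ 0.602  -0.2704  0.1262]
sA [ 0.5949 -0.1169  0.0561] [2.4 3.  1.6] tw [ 0.5946 -0.1179  0.0603] sw [ 0.5932 -0.1157  0.0541]
sB [ 0.6618 -0.3013  0.0558] [2.4 2.4 0.3] tw [ 0.6618 -0.3046  0.0516] sw [ 0.6627 -0.2997  0.0566]
sD [ 0.4771 -0.1594  0.1466] [2.2 2.3 0.8] tw [ 0.4768 -0.1603  0.1473] sw [ 0.4779 -0.1582  0.147 ]
```

Call:
step_arm(moves=[[1, -12, -72, -60, 0, 0, 0], [1, -12, -72, -60, 0, 0, 0], [1, -12, -72, -60, 0, 0, 0], [1, -12, -72, -95, 0, 0, 0], [1, -12, -72, -95, 0, 0, 0], [1, -12, -72, -95, 0, 0, 0]])

```text
clock: 3.6
position: [0.6319, -0.2608, 0.1696]
ee_rot: [0.624, 0.724, -0.257, -0.141]
ft_force: [-0.2, 0.2, 1.2]
grip_width: 0.004
grasp_force: 0.0
```

```bash
cat > st.py <<'E'
from h import *
o=manip.get_obs(); p=o['position'];Rm=R.from_quat(o['ee_rot']).as_matrix()
n=np.array([.541,.190,.819]);base=np.array([.5856,-.2773,.101]);x=np.array([-.773,-.2707,.5736]);w=np.array([-.3305,.9438,0]);z0=np.array([.558,-.1695,.0915])
print(o['clock'],p.round(4),'toolz',Rm[:,2].round(3),'j',np.round(o['joint_pos'],2),'F',o['ft_force'].round(1) if hasattr(o['ft_force'],'round') else o['ft_force'])
for nm,b in(('plunger',base),('zero',z0)): d=p-b; print(nm,'n,x,w mm',(1e3*np.array([d@n,d@x,d@w])).round(1))
print('turn to -n',np.cross(Rm[:,2],-n).round(3))
E
python3 st.py
```

```text
3.6 [ 0.6319 -0.2608  0.1696] toolz [-0.526 -0.197 -0.827] j [-0.1   0.97  0.66  0.87 -0.12  1.86  0.58] F [-0.2  0.2  1.2]
plunger n,x,w mm [84.4 -0.9  0.3]
zero n,x,w mm [  86.6   12.4 -110.6]
turn to -n [ 0.004  0.017 -0.006]
```

Call:
step_arm(moves=[[1, -10.8, -3.8, -16.4, 0, 0, 0], [1, -21.6, -7.6, -32.8, 0, 0, 0], [1, -24.3, -8.6, -36.9, 0, 0, 0], [1, -26, -9.1, -39.3, 0, 0, 0], [1, -27, -9.5, -41, 0, 0, 0], [1, -27, -9.5, -41, 0, 0, 0]])

```text
clock: 4.2
position: [0.6058, -0.2708, 0.1289]
ee_rot: [0.624, 0.724, -0.258, -0.14]
ft_force: [-0.9, 0.5, 5.2]
grip_width: -0.001
grasp_force: 2.4
```

```bash
python3 st.py
```

```text
4.2 [ 0.6058 -0.2708  0.1289] toolz [-0.525 -0.198 -0.828] j [-0.12  0.95  0.66  1.02 -0.11  1.75  0.58] F [-0.9  0.5  5.2]
plunger n,x,w mm [35.1 -1.4 -0.5]
zero n,x,w mm [  37.3   11.9 -111.4]
turn to -n [ 0.005  0.018 -0.007]
```

Call:
step_arm(moves=[[1, -2, -0.8, -3.3, 0, 0, 0], [1, -4.3, -1.5, -6.6, 0, 0, 0], [1, -5.4, -1.9, -8.2, 0, 0, 0], [1, -6.2, -2.2, -9.4, 0, 0, 0], [1, -6.2, -2.2, -9.4, 0, 0, 0]])

```text
clock: 4.7
position: [0.6002, -0.2728, 0.1201]
ee_rot: [0.624, 0.725, -0.258, -0.14]
ft_force: [0.8, 1.0, 9.8]
grip_width: -0.003
grasp_force: 4.3
```

```bash
python3 st.py
```

```text
4.7 [ 0.6002 -0.2728  0.1201] toolz [-0.524 -0.199 -0.828] j [-0.13  0.94  0.66  1.05 -0.11  1.72  0.58] F [0.8 1.  9.8]
plunger n,x,w mm [24.4 -1.6 -0.6]
zero n,x,w mm [  26.6   11.7 -111.5]
turn to -n [ 0.005  0.019 -0.008]
```

Call:
step_arm(moves=[[1, -0.8, -0.3, -1.2, 0, 0, 0], [1, -1.6, -0.6, -2.5, 0, 0, 0], [1, -1.6, -0.6, -2.5, 0, 0, 0]])

```text
clock: 5.0
position: [0.5998, -0.2731, 0.1193]
ee_rot: [0.624, 0.725, -0.257, -0.139]
ft_force: [5.5, 3.8, 18.2]
grip_width: -0.001
grasp_force: 9.1
```

Force jumped and motion stopped, so the plunger is at its stop. I'll hold it, then retreat along the axis.

Call:
step_arm(moves=[[1, 0, 0, 0, 0, 0, 0], [1, 0, 0, 0, 0, 0, 0], [1, 0, 0, 0, 0, 0, 0], [1, 0, 0, 0, 0, 0, 0], [1, 0, 0, 0, 0, 0, 0], [1, 0, 0, 0, 0, 0, 0], [1, 0, 0, 0, 0, 0, 0], [1, 0, 0, 0, 0, 0, 0], [1, 0, 0, 0, 0, 0, 0], [1, 0, 0, 0, 0, 0, 0]])

```text
clock: 6.0
position: [0.5998, -0.2731, 0.1193]
ee_rot: [0.624, 0.725, -0.257, -0.139]
ft_force: [4.8, 4.6, 17.6]
grip_width: -0.004
grasp_force: 8.9
```

Call:
step_arm(moves=[[1, 5, 2, 8, 0, 0, 0], [1, 11, 4, 16, 0, 0, 0], [1, 27, 9.5, 41, 0, 0, 0], [0.5, 50, 20, 120, 0.2, -0.55, 0], [0.5, 50, 20, 160, 0.202, -0.577, 0], [0.5, 50, 20, 160, 0.202, -0.577, 0], [0.5, 50, 20, 160, 0.202, -0.577, 0], [0.5, 50, 20, 160, 0.202, -0.577, 0], [0.5, 50, 20, 160, 0.202, -0.577, 0]])

```text
clock: 6.9
position: [0.6465, -0.2541, 0.277]
ee_rot: [0.654, 0.756, 0.004, 0.009]
ft_force: [0.0, 0.9, -0.6]
grip_width: 0.498
grasp_force: 0.0
```

```bash
python3 st.py
```

```text
6.9 [ 0.6465 -0.2541  0.277 ] toolz [ 0.019 -0.006 -1.   ] j [-0.1   0.51  0.63  1.23 -0.3   1.48  0.64] F [ 0.   0.9 -0.6]
plunger n,x,w mm [181.5  47.6   1.8]
zero n,x,w mm [ 183.7   60.9 -109.1]
turn to -n [-0.185  0.557 -0.007]
```

Call:
step_arm(moves=[[0.5, -131, 473, 0, -0.002, -0.019, 0], [0.5, -131, 473, 0, -0.002, -0.019, 0], [0.5, -131, 473, 0, -0.002, -0.019, 0], [0.5, -131, 473, 0, -0.002, -0.019, 0], [0.5, -131, 473, 0, -0.002, -0.019, 0], [0.5, -131, 473, 0, -0.002, -0.019, 0], [0.5, -131, 473, 0, -0.002, -0.019, 0], [0.5, -131, 473, 0, -0.002, -0.019, 0], [0.5, -131, 473, 0, -0.002, -0.019, 0], [0.5, -131, 473, 0, -0.002, -0.019, 0]])

```text
clock: 7.9
position: [0.5154, 0.2239, 0.2754]
ee_rot: [0.653, 0.758, 0.008, 0.017]
ft_force: [0.7, -0.4, -0.1]
grip_width: 0.502
grasp_force: 0.0
```

Call:
step_arm(moves=[[0.5, 0, 0, 0, 0, 0, 0], [0.5, 0, 0, 0, 0, 0, 0], [0.5, 0, 0, 0, 0, 0, 0]])

```text
clock: 8.2
position: [0.5171, 0.2188, 0.2751]
ee_rot: [0.654, 0.756, 0.008, 0.017]
ft_force: [0.4, -1.0, -0.0]
grip_width: 0.498
grasp_force: 0.0
```

```bash
python3 st.py;python3 - <<'E'
from h import *
im,K,M=cam('wrist'); cv2.imwrite('pics/w2.png',im); np.savez('w2.npz',im=im,K=K,M=M)
print(proj(K,M,[[.515,.219,.137],[.515,.219,.07]]))
E
```

```text
8.2 [0.5171 0.2188 0.2751] toolz [ 0.036 -0.01  -0.999] j [-0.85  0.15  0.4   1.61 -0.03  1.37 -0.31] F [ 0.4 -1.  -0. ]
plunger n,x,w mm [199.8  18.5 490.9]
zero n,x,w mm [202.   31.8 380. ]
turn to -n [-0.181  0.57  -0.012]
[[316.34113969 190.47397315]
 [315.54790365 172.823378  ]]
```

View pics/w2.png

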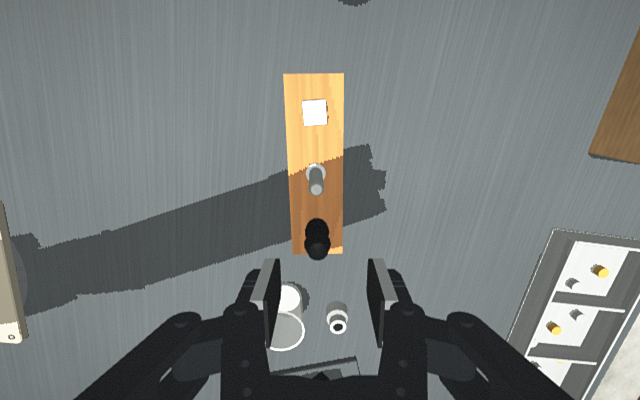

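Punch top at (316,188), its collar at (316,173), within about 1 mm of my estimate. I'll straighten the tool and descend with the fingers straddling it across the row.

Call:
step_arm(moves=[[0.5, -2, 1, -40, 0.01, 0.036, 0], [0.5, -2, 1, -80, 0.01, 0.036, 0], [0.5, -2, 1, -120, 0.01, 0.036, 0], [0.5, -2, 1, -120, 0.01, 0.036, 0], [0.5, -2, 1, -120, 0.01, 0.036, 0]])

```text
clock: 8.75
position: [0.5149, 0.2197, 0.1559]
ee_rot: [0.655, 0.756, 0.0, -0.0]
ft_force: [0.1, -0.2, 0.9]
grip_width: 0.497
grasp_force: 0.0
```

```bash
python3 st.py
```

```text
8.75 [0.5149 0.2197 0.1559] toolz [ 0.  0. -1.] j [-0.82  0.25  0.39  1.75 -0.1   1.16 -0.26] F [ 0.1 -0.2  0.9]
plunger n,x,w mm [101.1 -48.3 492.4]
zero n,x,w mm [103.4 -35.  381.5]
turn to -n [-0.19   0.541  0.   ]
```

Call:
step_arm(moves=[[0.5, 0, 0, -20, 0, 0, 0], [0.5, 0, 0, -40, 0, 0, 0], [0.5, 0, 0, -63, 0, 0, 0], [0.5, 0, 0, -63, 0, 0, 0], [1, 0, 0, -63, 0, 0, 0], [1, 0, 0, -63, 0, 0, 0], [1, 0, 0, -63, 0, 0, 0], [1, 0, 0, -63, 0, 0, 0], [1, 0, 0, -63, 0, 0, 0]], grip_force=60)

```text
clock: 9.65
position: [0.5157, 0.221, 0.0943]
ee_rot: [0.654, 0.756, 0.002, 0.0]
ft_force: [-1.9, -0.4, 8.6]
grip_width: 0.147
grasp_force: 58.4
```

```bash
python3 st.py
```

```text
9.65 [0.5157 0.221  0.0943] toolz [ 0.003  0.003 -1.   ] j [-0.81  0.32  0.38  1.81 -0.14  1.03 -0.23] F [-1.9 -0.4  8.6]
plunger n,x,w mm [ 51.4 -84.7 493.4]
zero n,x,w mm [ 53.6 -71.4 382.5]
turn to -n [-0.193  0.544  0.001]
```

Call:
step_arm(moves=[[1, 0, 0, 15, 0, 0, 0], [1, 0, 0, 35, 0, 0, 0], [1, 0, 0, 60, 0, 0, 0], [1, 0, 0, 95, 0, 0, 0], [1, 0, 0, 135, 0, 0, 0], [1, 0, 0, 160, 0, 0, 0], [1, 0, 0, 160, 0, 0, 0], [1, 0, 0, 160, 0, 0, 0]])

```text
clock: 10.45
position: [0.5143, 0.2205, 0.253]
ee_rot: [0.654, 0.756, 0.001, -0.0]
ft_force: [-0.7, -0.4, -1.5]
grip_width: 0.145
grasp_force: 58.6
```

```bash
python3 st.py
python3 - <<'E'
from h import *
o=manip.get_obs();print(o['grip_width'])
im,K,M=cam('scene'); np.savez('s2.npz',im=im,K=K,M=M)
im2,K2,M2=cam('top'); np.savez('t2.npz',im=im2,K=K2,M=M2)
im3,K3,M3=cam('wrist'); np.savez('w3.npz',im=im3,K=K3,M=M3)
p=o['position'];tip=p-[0,0,.079]
W=[]
for i,k,m in((im,K,M),(im3,K3,M3)):
    u,v=proj(k,m,(p+tip)/2)[0].astype(int); print(proj(k,m,[p,tip]));u=min(max(u,50),590);v=min(max(v,50),350);
    W.append(cv2.resize(i[v-50:v+50,u-50:u+50],(400,400),interpolation=2))
cv2.imwrite('pics/z2.png',np.hstack(W))
E
```

```text
10.45 [0.5143 0.2205 0.253 ] toolz [ 0.001  0.002 -1.   ] j [-0.84  0.17  0.4   1.63 -0.07  1.35 -0.28] F [-0.7 -0.4 -1.5]
plunger n,x,w mm [180.5   7.5 493.4]
zero n,x,w mm [182.7  20.8 382.5]
turn to -n [-0.192  0.542  0.001]
0.14493036682140034
[[382.37271216 135.5584535 ]
 [381.16281683 158.06510246]]
[[325.33528224 272.53920043]
 [324.91832085 216.67705094]]
```

View pics/z2.png

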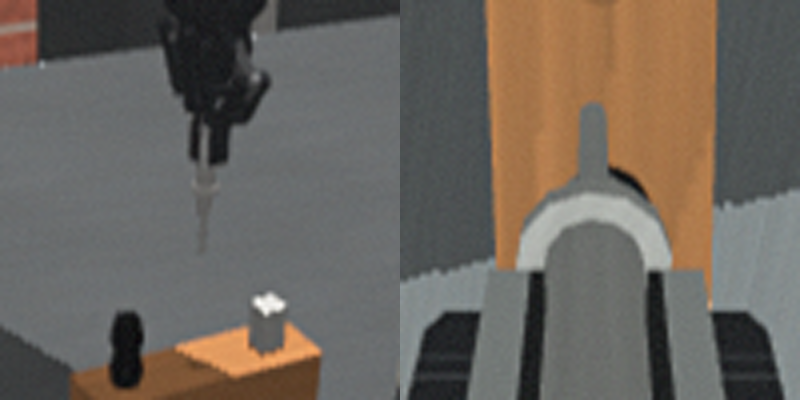

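The punch is held straight. Wrist view puts the tip at about (323,220) against a predicted (325,217), so 2-3 mm off. Carrying it to the gauge.

Call:
step_arm(moves=[[1, 125, -361, 10, 0, 0, 0], [1, 125, -361, 10, 0, 0, 0], [1, 125, -361, 10, 0, 0, 0], [1, 125, -361, 10, 0, 0, 0], [1, 125, -361, 10, 0, 0, 0], [1, 125, -361, 10, 0, 0, 0], [1, 125, -361, 10, 0, 0, 0], [1, 125, -361, 10, 0, 0, 0], [1, 125, -361, 10, 0, 0, 0], [1, 125, -361, 10, 0, 0, 0]])

```text
clock: 11.6
position: [0.6388, -0.1412, 0.2606]
ee_rot: [0.655, 0.756, -0.0, -0.001]
ft_force: [0.8, 0.3, -0.9]
grip_width: 0.148
grasp_force: 58.7
```

Call:
step_arm(moves=[[1, 0, 0, 0, -0.05, 0.14, 0], [1, 0, 0, -10, -0.1, 0.29, 0], [1, 0, 0, -25, -0.15, 0.43, 0], [1, 0, 0, -48, -0.202, 0.577, 0], [1, 0, 0, -48, -0.202, 0.577, 0], [1, 0, 0, -48, -0.202, 0.577, 0], [1, 0, 0, -48, -0.202, 0.577, 0], [1, 0, 0, -48, -0.202, 0.577, 0]])

```text
clock: 12.4
position: [0.6396, -0.1411, 0.2187]
ee_rot: [0.625, 0.722, -0.258, -0.147]
ft_force: [0.7, -0.3, -0.6]
grip_width: 0.144
grasp_force: 58.8
```

```bash
python3 st.py
```

```text
12.4 [ 0.6396 -0.1411  0.2187] toolz [-0.535 -0.188 -0.824] j [-0.22  0.92  0.62  0.85 -0.14  1.99  0.43] F [ 0.7 -0.3 -0.6]
plunger n,x,w mm [151.5 -11.1 110.7]
zero n,x,w mm [ 1.537e+02  2.200e+00 -1.000e-01]
turn to -n [-0.003  0.008 -0.   ]
```

Call:
step_arm(moves=[[1, -22.6, -8, -38, -0.003, 0.008, 0], [1, -22.6, -8, -38, -0.003, 0.008, 0], [1, -22.6, -8, -38, -0.003, 0.008, 0], [1, -22.6, -8, -38, -0.003, 0.008, 0]])

```text
clock: 12.8
position: [0.618, -0.1483, 0.1791]
ee_rot: [0.623, 0.721, -0.262, -0.15]
ft_force: [-0.8, 0.8, -0.5]
grip_width: 0.149
grasp_force: 58.9
```

```bash
python3 st.py
python3 - <<'E'
from h import *
o=manip.get_obs();p=np.array(o['position']);Rm=R.from_quat(o['ee_rot']).as_matrix()
im3,K3,M3=cam('wrist'); np.savez('w4.npz',im=im3,K=K3,M=M3)
n=np.array([.541,.190,.819]);z0=np.array([.558,-.1695,.0915]);tip=p+Rm[:,2]*.079
print(proj(K3,M3,[p,tip,z0,z0-.016*n]))
u,v=proj(K3,M3,(tip+z0)/2)[0].astype(int);print(u,v)
a=cv2.resize(im3[v-50:v+50,u-65:u+65],None,fx=6,fy=6,interpolation=2)
cv2.imwrite('pics/z3.png',a)
E
```

```text
12.8 [ 0.618  -0.1483  0.1791] toolz [-0.543 -0.191 -0.817] j [-0.25  0.89  0.62  0.99 -0.12  1.89  0.44] F [-0.8  0.8 -0.5]
plunger n,x,w mm [106.  -15.2 111.1]
zero n,x,w mm [108.2  -1.9   0.2]
turn to -n [ 0.001 -0.003 -0.   ]
[[324.45829678 271.20242059]
 [324.21489747 216.06340062]
 [322.26201862 204.04475974]
 [322.39221542 198.21625786]]
323 209
```

View pics/z3.png

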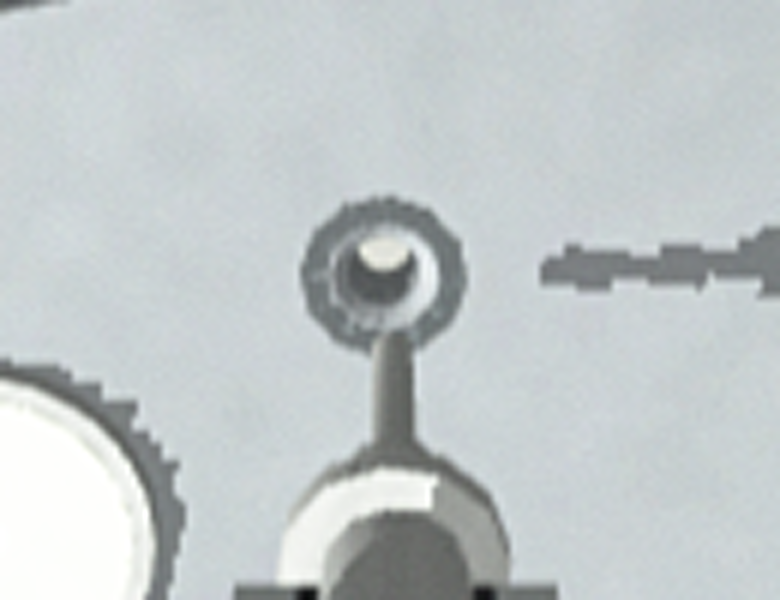

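The wrist crop shows the bezel centre at (322.0,204.3), exactly where predicted, and the tip at (323.7,215.5). Working out the lateral correction.

Run:
```python
from h import *
w=np.load('w4.npz');K,M=w['K'],w['M']
p=np.array([.618,-.1483,.1791]);tz=np.array([-.543,-.191,-.817]);tip=p+tz*.079
n=np.array([.541,.190,.819]);x=np.array([-.773,-.2707,.5736]);wd=np.array([-.3305,.9438,0]);z0=np.array([.558,-.1695,.0915])
dep=(np.linalg.inv(M)@np.r_[tip,1])[2]
o,d=ray(K,M,(323.7,215.5)); zc=M[:3,2]; t=o+d[0]*dep/(d[0]@zc)
o,d=ray(K,M,(322.0,204.3)); z=o+d[0]*((z0-o)@n)/(d[0]@n)
for e in(tip-z,t-z): print((1e3*np.array([e@n,e@x,e@wd])).round(1))
e=t-z; print('lateral fix mm',(-1e3*((e@x)*x+(e@wd)*wd)).round(1),'insert 1mm',-n)
```

```text
[29.3 -1.9  0.3]
[29.1 -1.6  0.8]
lateral fix mm [-1.  -1.2  0.9] insert 1mm [-0.541 -0.19  -0.819]
```

Call:
step_arm(moves=[[1, -1, -1.2, 0.9, 0, 0, 0], [1, -1, -1.2, 0.9, 0, 0, 0], [1, -12, -5, -15.5, 0, 0, 0], [1, -16.7, -6.7, -22.8, 0, 0, 0], [1, -18.3, -7.3, -25.3, 0, 0, 0], [1, -20, -7.8, -27.8, 0, 0, 0], [1, -20, -7.8, -27.8, 0, 0, 0]])

```text
clock: 13.55
position: [0.5968, -0.1563, 0.1483]
ee_rot: [0.623, 0.72, -0.264, -0.152]
ft_force: [0.9, 0.2, -0.8]
grip_width: 0.144
grasp_force: 58.9
```

```bash
python3 st.py
```

```text
13.55 [ 0.5968 -0.1563  0.1483] toolz [-0.548 -0.191 -0.814] j [-0.27  0.87  0.62  1.1  -0.12  1.81  0.44] F [ 0.9  0.2 -0.8]
plunger n,x,w mm [ 67.8 -14.3 110.5]
zero n,x,w mm [70.  -1.  -0.3]
turn to -n [ 0.002 -0.008  0.001]
```

Tip is about 9 mm inside the recess with no contact force. Going on to the button.

Call:
step_arm(moves=[[1, -1.6, -0.6, -2.5, 0, 0, 0], [1, -3.2, -1.1, -4.9, 0, 0, 0], [1, -4.9, -1.7, -7.4, 0, 0, 0], [1, -4.9, -1.7, -7.4, 0, 0, 0]])

```text
clock: 13.95
position: [0.5923, -0.1579, 0.1413]
ee_rot: [0.623, 0.721, -0.264, -0.151]
ft_force: [3.0, 1.1, 2.0]
grip_width: 0.148
grasp_force: 59.4
```

```bash
python3 st.py
```

```text
13.95 [ 0.5923 -0.1579  0.1413] toolz [-0.546 -0.192 -0.815] j [-0.27  0.87  0.62  1.13 -0.11  1.79  0.44] F [3.  1.1 2. ]
plunger n,x,w mm [ 59.4 -14.4 110.5]
zero n,x,w mm [61.6 -1.1 -0.4]
turn to -n [ 0.002 -0.007  0.   ]
```

Call:
step_arm(moves=[[1, -0.8, -0.3, -1.2, 0, 0, 0], [1, -1.6, -0.6, -2.5, 0, 0, 0], [1, -1.6, -0.6, -2.5, 0, 0, 0]])

```text
clock: 14.25
position: [0.592, -0.1581, 0.1407]
ee_rot: [0.623, 0.721, -0.263, -0.15]
ft_force: [8.3, 3.5, 14.5]
grip_width: 0.151
grasp_force: 61.2
```

```bash
python3 st.py
```

```text
14.25 [ 0.592  -0.1581  0.1407] toolz [-0.544 -0.192 -0.817] j [-0.27  0.86  0.62  1.13 -0.11  1.78  0.44] F [ 8.3  3.5 14.5]
plunger n,x,w mm [ 58.6 -14.5 110.4]
zero n,x,w mm [60.8 -1.2 -0.5]
turn to -n [ 0.002 -0.003 -0.001]
```

Hard stop at about 17 N purely along the axis, so the button is fully down. Hold briefly, then retract along the axis.

Call:
step_arm(moves=[[1, 0, 0, 0, 0, 0, 0], [1, 0, 0, 0, 0, 0, 0], [1, 0, 0, 0, 0, 0, 0], [1, 1, 0.4, 1.6, 0, 0, 0], [1, 8, 3, 12, 0, 0, 0], [1, 19, 6.6, 28, 0, 0, 0], [1, 32, 11.4, 49, 0, 0, 0], [1, 46, 16, 80, 0, 0, 0], [1, 46, 16, 80, 0, 0, 0], [1, 46, 16, 80, 0, 0, 0]])

```text
clock: 15.25
position: [0.6363, -0.1429, 0.2181]
ee_rot: [0.623, 0.72, -0.264, -0.152]
ft_force: [-0.8, 0.2, -1.3]
grip_width: 0.145
grasp_force: 58.9
```

Call:
step_arm(moves=[[1, 0, 0, 10, 0.05, -0.14, 0], [1, 0, 0, 20, 0.1, -0.29, 0], [1, 0, 0, 40, 0.15, -0.43, 0], [1, 0, 0, 40, 0.202, -0.577, 0], [1, 0, 0, 40, 0.202, -0.577, 0], [1, 0, 0, 40, 0.202, -0.577, 0], [1, 0, 0, 40, 0.202, -0.577, 0]])

```text
clock: 15.95
position: [0.6362, -0.1415, 0.2572]
ee_rot: [0.653, 0.757, -0.004, -0.003]
ft_force: [0.8, 0.5, -1.6]
grip_width: 0.148
grasp_force: 58.9
```

```bash
python3 st.py; python3 -c "
from h import *
Rm=R.from_quat(manip.get_obs()['ee_rot']).as_matrix();print(Rm.round(3), (R.from_quat([.654,.756,.001,0])*R.from_matrix(Rm).inv()).as_rotvec())"
```

```text
15.95 [ 0.6362 -0.1415  0.2572] toolz [-0.011 -0.002 -1.   ] j [-0.29  0.43  0.62  1.36 -0.24  1.43  0.46] F [ 0.8  0.5 -1.6]
plunger n,x,w mm [181.1  13.7 111.4]
zero n,x,w mm [183.3  27.    0.6]
turn to -n [-0.188  0.532  0.001]
[[-0.146  0.989 -0.011]
 [ 0.989  0.146 -0.002]
 [-0.    -0.011 -1.   ]] [ 0.00335882 -0.01190881 -0.00198448]
```

Call:
step_arm(moves=[[1, -121.2, 362.2, -4, 0.003, -0.012, -0.002], [1, -121.2, 362.2, -4, 0.003, -0.012, -0.002], [1, -121.2, 362.2, -4, 0.003, -0.012, -0.002], [1, -121.2, 362.2, -4, 0.003, -0.012, -0.002], [1, -121.2, 362.2, -4, 0.003, -0.012, -0.002], [1, -121.2, 362.2, -4, 0.003, -0.012, -0.002], [1, -121.2, 362.2, -4, 0.003, -0.012, -0.002], [1, -121.2, 362.2, -4, 0.003, -0.012, -0.002], [1, -121.2, 362.2, -4, 0.003, -0.012, -0.002], [1, -121.2, 362.2, -4, 0.003, -0.012, -0.002]])

```text
clock: 16.95
position: [0.515, 0.2207, 0.2533]
ee_rot: [0.654, 0.757, 0.0, 0.002]
ft_force: [0.1, 0.1, -0.7]
grip_width: 0.144
grasp_force: 59.0
```

Call:
step_arm(moves=[[1, 0, 0, -20, 0, 0, 0], [1, 0, 0, -30, 0, 0, 0], [1, 0, 0, -30, 0, 0, 0]])

```text
clock: 17.25
position: [0.5147, 0.2182, 0.2224]
ee_rot: [0.655, 0.755, -0.0, 0.001]
ft_force: [0.2, 0.7, -1.0]
grip_width: 0.148
grasp_force: 59.0
```

```bash
python3 st.py
python3 - <<'E'
from h import *
im3,K3,M3=cam('wrist'); np.savez('w5.npz',im=im3,K=K3,M=M3); old=np.load('w3.npz')['im']
f=lambda i:cv2.resize(i[194:294,275:375],(400,400),interpolation=2)
cv2.imwrite('pics/z4.png',np.hstack([f(old),f(im3)]))
print('hole now px',proj(K3,M3,[.5150,.2205,.07]))
E
```

```text
17.25 [0.5147 0.2182 0.2224] toolz [ 0.001 -0.001 -1.   ] j [-0.86  0.19  0.43  1.67 -0.08  1.29 -0.27] F [ 0.2  0.7 -1. ]
plunger n,x,w mm [155.3  -9.7 491.1]
zero n,x,w mm [157.5   3.6 380.3]
turn to -n [-0.189  0.542 -0.001]
hole now px [[324.33664585 186.43440131]]
```

View pics/z4.png

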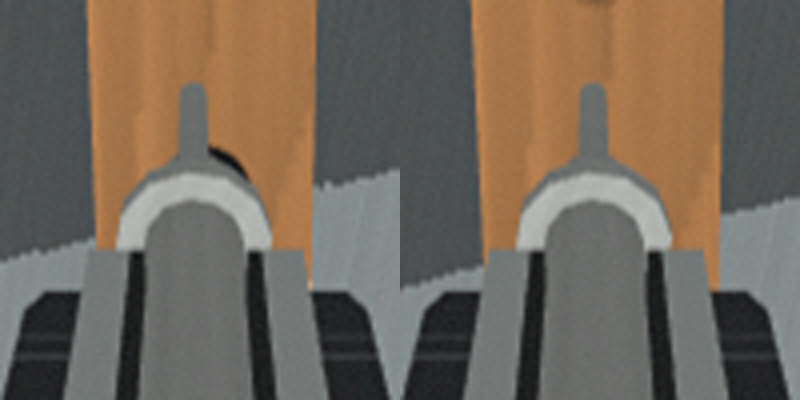

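Punch sits in the grip exactly as before (same pixels in both views), and the hole shows at about (324,187) as predicted. Inserting.

Call:
step_arm(moves=[[1, 1, 2.5, 0, 0, 0, 0], [1, 1, 2.5, 0, 0, 0, 0], [1, 1, 2.5, -20, 0, 0, 0], [1, 1, 2.5, -50, 0, 0, 0], [1, 1, 2.5, -80, 0, 0, 0], [1, 1, 2.5, -100, 0, 0, 0], [1, 1, 2.5, -108, 0, 0, 0], [1, 1, 2.5, -108, 0, 0, 0], [1, 1, 2.5, -108, 0, 0, 0]])

```text
clock: 18.2
position: [0.5167, 0.2224, 0.1175]
ee_rot: [0.655, 0.756, 0.003, 0.002]
ft_force: [0.4, 0.3, 0.0]
grip_width: 0.145
grasp_force: 59.0
```

```bash
python3 st.py
```

```text
18.2 [0.5167 0.2224 0.1175] toolz [ 0.006  0.002 -1.   ] j [-0.84  0.29  0.41  1.79 -0.13  1.08 -0.24] F [0.4 0.3 0. ]
plunger n,x,w mm [ 71.2 -72.5 494.4]
zero n,x,w mm [ 73.4 -59.2 383.5]
turn to -n [-0.192  0.546 -0.   ]
```

Call:
step_arm(moves=[[1, -1.2, -1.4, 0, 0, 0, 0], [1, -1.2, -1.4, 0, 0, 0, 0], [1, -1.2, -1.4, -5, 0, 0, 0], [1, -1.2, -1.4, -9, 0, 0, 0], [1, -1.2, -1.4, -12, 0, 0, 0], [1, -1.2, -1.4, -12, 0, 0, 0]])

```text
clock: 18.8
position: [0.5144, 0.2205, 0.1035]
ee_rot: [0.655, 0.756, 0.001, 0.001]
ft_force: [0.1, -0.3, -1.2]
grip_width: 0.149
grasp_force: 59.0
```

```bash
python3 st.py
```

```text
18.8 [0.5144 0.2205 0.1035] toolz [ 0.003  0.    -1.   ] j [-0.84  0.31  0.41  1.81 -0.14  1.05 -0.23] F [ 0.1 -0.3 -1.2]
plunger n,x,w mm [ 58.1 -78.2 493.4]
zero n,x,w mm [ 60.4 -64.9 382.5]
turn to -n [-0.19   0.544 -0.   ]
```

Call:
step_arm(moves=[[1, 0.6, 0.4, -4, 0, 0, 0], [1, 0.6, 0.4, -7, 0, 0, 0], [1, 0.6, 0.4, -9, 0, 0, 0], [1, 0.6, 0.4, -9, 0, 0, 0], [1, 0.6, 0.4, -9, 0, 0, 0]])

```text
clock: 19.3
position: [0.5154, 0.221, 0.0952]
ee_rot: [0.655, 0.756, 0.002, 0.001]
ft_force: [0.2, -0.5, -0.3]
grip_width: 0.148
grasp_force: 59.0
```

```bash
python3 st.py
```

```text
19.3 [0.5154 0.221  0.0952] toolz [ 0.004  0.001 -1.   ] j [-0.83  0.32  0.41  1.81 -0.14  1.03 -0.23] F [ 0.2 -0.5 -0.3]
plunger n,x,w mm [ 52.  -83.9 493.5]
zero n,x,w mm [ 54.2 -70.6 382.7]
turn to -n [-0.191  0.545 -0.   ]
```

Under 1 mm left. I'll press lightly onto the collar, release and rise.

Call:
step_arm(moves=[[1, 0, 0, -1, 0, 0, 0], [1, 0, 0, -1.5, 0, 0, 0], [0.9, 0, 0, -1, 0, 0, 0], [0.5, 0, 0, -1, 0, 0, 0], [0.5, 0, 0, -1, 0, 0, 0], [0.5, 0, 0, -1, 0, 0, 0], [0.5, 0, 0, -1, 0, 0, 0]])

```text
clock: 20.0
position: [0.5153, 0.2211, 0.0942]
ee_rot: [0.655, 0.756, 0.002, 0.001]
ft_force: [-0.4, 0.0, -0.8]
grip_width: 0.496
grasp_force: 0.0
```

Call:
step_arm(moves=[[0.5, 0, 0, 15, 0, 0, 0], [0.5, 0, 0, 45, 0, 0, 0], [0.5, 0, 0, 90, 0, 0, 0], [0.5, 0, 0, 130, 0, 0, 0], [0.5, 0, 0, 180, 0, 0, 0], [0.5, 0, 0, 180, 0, 0, 0], [0.5, 0, 0, 180, 0, 0, 0], [0.5, 0, 0, 180, 0, 0, 0]])

```text
clock: 20.8
position: [0.5149, 0.2209, 0.2738]
ee_rot: [0.655, 0.756, 0.001, 0.001]
ft_force: [0.5, -0.1, 0.1]
grip_width: 0.497
grasp_force: 0.0
```

```bash
python3 st.py
python3 - <<'E'
from h import *
im,K,M=cam('wrist'); s,_,_=cam('scene'); t,_,_=cam('top')
s0=np.load('scene0.npz')['im'];t0=np.load('top0.npz')['im']
f=lambda i:cv2.resize(i[155:225,340:425],(380,300),interpolation=2)
g=lambda i:cv2.resize(i[160:270,120:520],(380,290),interpolation=2)
W=np.vstack([np.hstack([f(s0),f(s)]),np.hstack([cv2.resize(im,(380,290)),g(t)])]); cv2.imwrite('pics/end.png',W)
print(proj(K,M,[[.515,.220,.137],[.515,.220,.07]]))
E
```

```text
20.8 [0.5149 0.2209 0.2738] toolz [ 0.003  0.001 -1.   ] j [-0.87  0.17  0.43  1.6  -0.07  1.39 -0.28] F [ 0.5 -0.1  0.1]
plunger n,x,w mm [198.   18.9 493.6]
zero n,x,w mm [200.2  32.2 382.7]
turn to -n [-0.191  0.544 -0.   ]
[[323.28562928 194.61021325]
 [323.1453887  177.1527353 ]]
```

View pics/end.png

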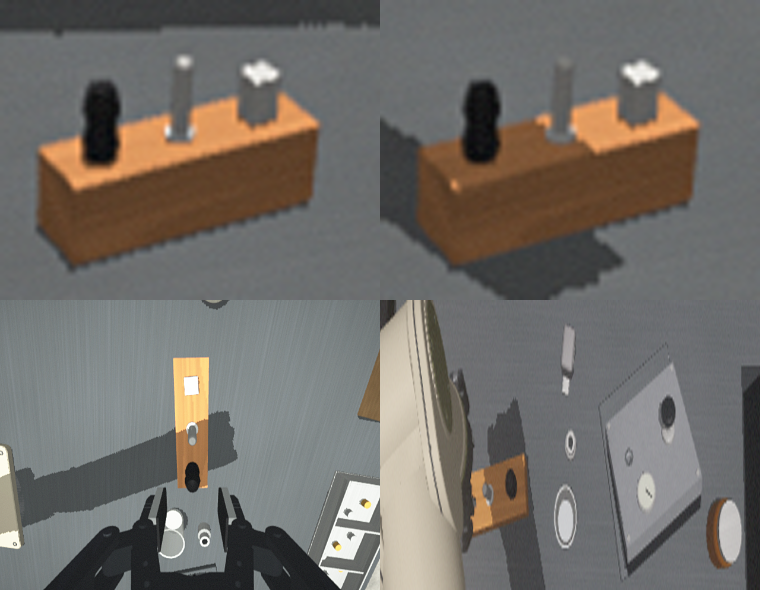

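The punch stands in its hole on its collar exactly as before (scene crop (562,100) against (182,100) originally), the other tools are unchanged and the arm is clear. Handing in.

```bash
python3 -c "
from workcell import manip
print(manip.hand_in())"
```

```text
the job is handed in; nothing more can be done
None
```

I pushed the plunger to its stop, held it for about a second and released it, then pressed the zero button to a hard stop with the punch tip and put the punch back in its own hole; the job was handed in at about 21 s with no verdict shown, and that both travelled fully was judged from the force readings.

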